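# Put the sample set into its fitted holders

## Task

On the near part of the worktop, among the four shallow holders, stand a sample tin, a reagent bottle, a vial and a mortar block: put each into the shallow holder made for its shape and size, standing upright and flat on the holder's floor inside the rim. Set them down without dropping them, keep the bottle and the vial upright throughout, and leave the small weight and the ring mould where they are.

Things in the scene. Friction and masses are not known exactly. Their poses are not given: they have to be found in the camera images.
- tin: White-grey metal sample tin with a lid (the lid is fixed on), a low round drum: lid diameter 64 mm (top 6 mm), body diameter 62 mm, 40 mm high, about 55 g. It stands among the holders, not at the back or far left of the worktop, where similar things lie about. Loose, standing on the worktop at the start. Origin: centre of its underside; z up.
- bottle: Dark brown reagent bottle with a black screw cap: body diameter 49 mm up to 64 mm, then the cap of 41 mm diameter, 78 mm high in all, about 140 g. Closed. It stands among the holders, not at the back or far left of the worktop, where similar things lie about. Loose, standing on the worktop at the start. Origin: centre of its underside; z up.
- vial: Small glass vial with a mint-green screw cap: body diameter 23 mm up to 48 mm, then the cap of 22 mm diameter, 62 mm high in all, about 20 g. Closed. It stands among the holders, not at the back or far left of the worktop, where similar things lie about. Loose, standing on the worktop at the start. Origin: centre of its underside; z up.
- prism: Grey hardened mortar half-prism, a rectangular block 40 mm (x) by 65 mm (y) by 40 mm high, about 230 g. It stands among the holders, not at the back or far left of the worktop, where similar things lie about. Loose, standing on the worktop at the start. Origin: centre of its underside; z up.
- tin_holder: Shallow round aluminium holder with a dark rubber floor, fastened to the worktop: inner diameter 80 mm, outer 88 mm, wall 4 mm thick; its rim stands 10 mm above the worktop and its floor 4 mm. Does not move. Origin: centre of its underside, on the worktop. The largest of the three round holders; it belongs to the tin.
- bottle_holder: Shallow round aluminium holder with a dark rubber floor, fastened to the worktop: inner diameter 65 mm, outer 73 mm, wall 4 mm thick; its rim stands 10 mm above the worktop and its floor 4 mm. Does not move. Origin: centre of its underside, on the worktop. The middle one of the three round holders; it belongs to the bottle.
- vial_holder: Shallow round aluminium holder with a dark rubber floor, fastened to the worktop: inner diameter 39 mm, outer 47 mm, wall 4 mm thick; its rim stands 10 mm above the worktop and its floor 4 mm. Does not move. Origin: centre of its underside, on the worktop. The smallest of the three round holders; it belongs to the vial.
- prism_holder: Shallow rectangular aluminium holder with a dark rubber floor, fastened to the worktop: inside 56 mm (x) by 81 mm (y), outside 64 by 89 mm, wall 4 mm thick; its rim stands 10 mm above the worktop and its floor 4 mm. Does not move. Origin: centre of its underside, on the worktop. It belongs to the mortar block, either way round.
- hook_weight: Bystander: small turned metal weight with a knob on top, 27 mm diameter, 43 mm high, standing at the right beyond the gauge stand. Not to be disturbed. Origin: centre of its underside.
- ring_mould: Bystander: metal ring mould, 79 mm diameter, 40 mm high, standing at the right front. Not to be disturbed. Origin: centre of its underside.
There are look-alikes about, which are no part of the job. What is meant by the prism is not green, and is the smaller of those in its own colour.

How it is judged:
By the outcome, as a careful person would: the job done as asked, in the order asked, and still so for the second after the job is handed in, with the robot touching nothing.
It also fails if it takes over 88 s, if anything falls off the work surface, if the arm or the gripper's body presses on something with over 40 N, if the wrist force passes 120 N, or if a joint passes its speed limit or range.

## Robot

A 6-joint arm with a two-finger parallel gripper is mounted at the origin on a cart in front of the work surface, level with it; the furniture and walls round the work are solid. World frame = base frame: x ahead of the robot, y to its left, z up, the work surface at z = 0. Lengths are in m, angles in rad, forces in N, time in s.
With the tool pointing down it reaches from about 0.275 to 0.85 m from the base axis. Payload 19 kg.
Tool frame: the origin (TCP) lies on the front face of the gripper's body, between the roots of the fingers; the fingertips stand 73 mm ahead of it and the grasp point (between the pads) lies 54 mm ahead of it (arm.tcp_to_tips is the distance from the TCP to the fingertips, in m); z points along the fingers, y is the line along which they close (so a half turn about z gives the same grasp; the last joint's range is limited). The gripper opens to 85 mm and grips with 20 to 120 N. Pads are 22 mm wide; open, the fingers measure 114 mm over their backs; the gripper's body (76 mm by 85 mm) begins 54 mm behind the grasp point. The pads swing forward as they close: fully open they stand 13 mm farther back than shut.
Start: joints at [-1.314, 0.15, 1.437, -0, 1.554, -0.134], TCP at [0.219, -0.532, 0.304] pointing down, gripper open.
Joint ranges: [-2.8, 2.8], [-0.68, 2.1], [0.12, 2.68], [-1.39, 4.53], [0.16, 2.79], [-2.81, 2.81]. Speed limits (rad/s): [1.89, 1.89, 2.22, 3.01, 3.01, 3.01].

## Interface

Orientations are given as a unit quaternion [x, y, z, w].
In Python, from bench import arm gives the robot as it stands.
- The arm moves only by the shell command python3 -m handwheel 'ROWS' [FORCE]. ROWS is JSON, a list of rows, each an object with "linear": the shift along the tool's x, y, z each as a share of 100 cm, from -1 to 1, a list of three; "twist": the turn, a rotation vector about the tool's x, y, z each as a share of 1.5 rad, from -1 to 1, a list of three; "hand": the opening, from 0 (shut) to 1 (fully open). A call has 1 to 12 rows; each row shifts and turns the commanded pose from where the row before left it, along the tool's axes as they then stand; what a row does not reach is not made up. A row lasts 1/12 s, in which the tool goes at most 41.7 mm and 7.16 degrees, less where a joint would pass 70% of its speed; a pose out of reach is approached as far as the arm can. A call with a number of a shift or a turn outside -1 to 1 is refused whole. A call with a gripper value outside its range is refused whole. The fingers move at their own pace and stop on an object; FORCE is the grip in N (left out, the last holds). Time passes only in rows, so rows that do not move let the fingers close. It gives the time, the measured TCP pose, the force, the opening and the grip force at its end, in the units of the state.
- arm.observe(): the state, without advancing time (a new reading comes with each control period).
- arm.snapshot(name): name is "side" or "top"; returns the picture (400x640x3 uint8, red, green, blue); there is no depth.
- arm.camera_params(name): a dict with "fx", "fy", "cx", "cy" (pixels), "dist_coeffs" ([k1, k2, p1, p2, k3] as OpenCV has them; the pictures are not rectified), "cam_to_world" (4x4, takes a point from camera to world coordinates). Camera axes: x right, y down, z forward; pixel columns grow to the right and rows downward; lengths in m; the calibration is good to about 2 mm. A picture is of the moment at which its call begins. camera_params takes no time and is no camera call.
- arm.close_job(): hands the job in; it is judged then, once.
The state is a dict: "time": time; "q": joint angles; "joint_vel": joint speeds; "joint_torque": joint torques, N m; "tcp_pos": TCP position; "tcp_rot": TCP orientation; "contact_force": force on the tool from outside, world axes, zero at the start; "wrist_torque": the same for the moment, N m; "gripper_width": finger opening in m; "grip_force": force on a finger pad.
Only numpy, scipy, OpenCV 4.12 (cv2) and the standard library are available. Lean on these libraries where they do the work, as an engineer would, in place of code of your own. Each camera call takes 0.05 s, during which the arm holds its last target. There are 200 camera calls.

## Working session

There is one attempt and no reset: what is moved stays moved. The work goes in short steps, Python scripts to look and compute and a shell command to move; the robot and the scene stay as the last step left them, time stands still between calls to the robot, and variables do not carry over. Pictures are saved under pics/ and viewed, at most 14 in all, crops included, and the job is handed in when it is done.

```bash
mkdir -p pics; python3 - <<'E'
from bench import arm
import cv2
for n in("top","side"):
    im=arm.snapshot(n); cv2.imwrite(f"pics/{n}0.png",im[:,:,::-1])
    p=arm.camera_params(n);print(n,p)
print(arm.observe())
E
```

```text
top {'fx': 480.7031282140498, 'fy': 480.7031282140498, 'cx': 316.11761051847674, 'cy': 201.0205434595475, 'dist_coeffs': array([-0.13313042,  0.        ,  0.        ,  0.        ,  0.        ]), 'cam_to_world': array([[-0.01321884, -0.99602589,  0.08807772,  0.41865139],
       [-0.99990503,  0.01282395, -0.00504777,  0.22900824],
       [ 0.0038982 , -0.08813608, -0.99610082,  1.20933813],
       [ 0.        ,  0.        ,  0.        ,  1.        ]])}
side {'fx': 464.33466796935943, 'fy': 464.33466796935943, 'cx': 311.9421012474209, 'cy': 197.25201821960107, 'dist_coeffs': array([0.01345027, 0.        , 0.        , 0.        , 0.        ]), 'cam_to_world': array([[-0.91611657, -0.14772314,  0.37270403,  0.09552747],
       [-0.39998877,  0.39983525, -0.82470646,  1.21953356],
       [-0.02719198, -0.90460469, -0.4253833 ,  0.53391002],
       [ 0.        ,  0.        ,  0.        ,  1.        ]])}
{'time': 0.1, 'q': array([-1.31397611e+00,  1.50921361e-01,  1.43791948e+00, -1.39331015e-05,
        1.55381901e+00, -1.33994328e-01]), 'joint_vel': array([-0.00039778, -0.00073731, -0.00210197, -0.00071428,  0.00122549,
        0.00018978]), 'joint_torque': array([ 7.60322437e-03, -7.14378476e+01, -5.71791637e+01, -1.43217230e-04,
        7.01646102e-03,  3.18707646e-05]), 'tcp_pos': array([ 0.21898761, -0.53151767,  0.30336777]), 'tcp_rot': array([ 9.80968509e-01,  1.94166163e-01, -3.97016597e-05, -5.32165864e-04]), 'contact_force': array([-0.63639796, -0.19288091, -0.52336035]), 'wrist_torque': array([-0.01724372, -0.0041394 , -0.03074154]), 'grip_force': 0.0, 'gripper_width': 0.08513637123470184}
```

View pics/top0.png

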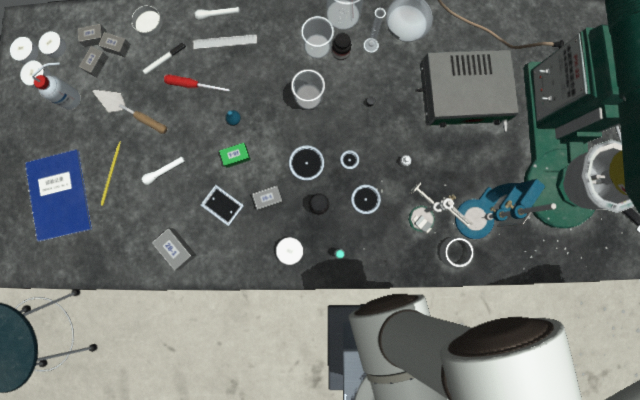

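View pics/side0.png

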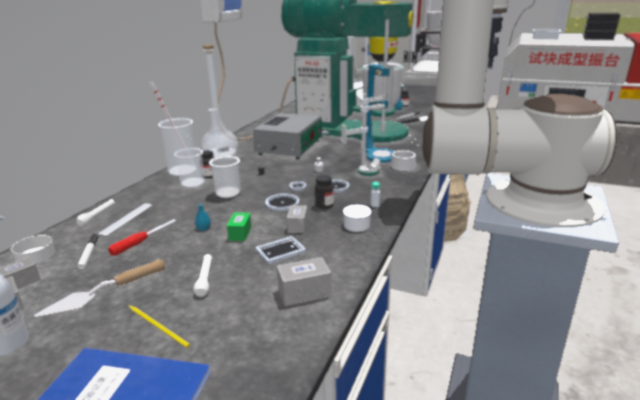

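The top view shows these candidates:
- **Tin:** (289,251). Look-alikes are the white discs at the far left, (20,48), (49,42), (32,73), and (145,19).
- **Bottle:** (319,204). The look-alike is at the back, (342,45).
- **Vial:** (340,253), mint cap.
- **Prism:** small grey block at (267,198). I rule out the larger grey block (172,250), the green one (235,155), and the greys at the back left, (90,35), (113,43), (92,63).
- **Holders:** tin (307,163), vial (349,159), bottle (366,199), prism (222,205).
- **Bystanders:** weight (406,160), ring mould (458,251).

Next I'll measure these and check the choice in one crop.

```bash
cat > h.py <<'E'
from bench import arm
import numpy as np,cv2
def ray(n,uv,z):
    p=arm.camera_params(n);K=np.array([[p['fx'],0,p['cx']],[0,p['fy'],p['cy']],[0,0,1]])
    u=cv2.undistortPoints(np.float64(uv).reshape(-1,1,2),K,p['dist_coeffs']).reshape(-1,2)
    T=p['cam_to_world'];d=np.c_[u,np.ones(len(u))]@T[:3,:3].T;o=T[:3,3]
    return o+d*((z-o[2])/d[:,2])[:,None]
def proj(n,P):
    p=arm.camera_params(n);K=np.array([[p['fx'],0,p['cx']],[0,p['fy'],p['cy']],[0,0,1]])
    T=np.linalg.inv(p['cam_to_world']);r=cv2.Rodrigues(T[:3,:3])[0]
    return cv2.projectPoints(np.float64(P).reshape(-1,1,3),r,T[:3,3],K,p['dist_coeffs'])[0].reshape(-1,2)
def world_rect(n,cnt,z):
    w=ray(n,cnt.reshape(-1,2),z)[:,:2]
    return cv2.minAreaRect((w*1000).astype(np.float32))
E
python3 - <<'E'
from h import *
im=cv2.imread("pics/top0.png");hsv=cv2.cvtColor(im,cv2.COLOR_BGR2HSV);g=cv2.cvtColor(im,cv2.COLOR_BGR2GRAY)
def blob(name,mask,c,r,z):
    m=np.zeros_like(g);x,y=c;m[y-r:y+r,x-r:x+r]=mask[y-r:y+r,x-r:x+r].astype(np.uint8)*255
    cs=cv2.findContours(m,cv2.RETR_EXTERNAL,cv2.CHAIN_APPROX_NONE)[0];k=max(cs,key=cv2.contourArea)
    (a,s,t)=world_rect("top",k,z);bb=cv2.boundingRect(k)
    print(name,"c",np.round(a,1),"size",np.round(s,1),"ang",round(t,1),"bb",bb)
br=g>105
blob("tin",g>150,(289,251),20,.04)
blob("vial",(hsv[...,1]>70)&(hsv[...,2]>90),(340,253),10,.062)
blob("bottle",g<35,(319,204),16,.07)
for t in(95,110,125):blob("prism",g>t,(267,198),18,.04)
for t in(110,140):
  blob("tinH",g>t,(307,163),24,.01);blob("vialH",g>t,(349,159),13,.01)
  blob("botH",g>t,(366,199),19,.01);blob("priH",g>t,(222,205),26,.01)
c=im[130:275,190:400];cv2.imwrite("pics/crop0.png",cv2.resize(c,None,fx=3.8,fy=3.8,interpolation=cv2.INTER_CUBIC))
E
```

```text
tin c [402.5 290.4] size [63.4 63.3] ang 44.4 bb (276, 237, 27, 28)
vial c [392.9 168.1] size [19. 19.] ang 89.1 bb (336, 250, 9, 9)
bottle c [508.7 231.5] size [50.8 27. ] ang 24.4 bb (306, 195, 17, 20)
prism c [534.2 344.9] size [42.9 66.5] ang 17.8 bb (252, 186, 30, 24)
prism c [533.5 344.3] size [41.3 65.7] ang 17.8 bb (252, 186, 30, 23)
prism c [533.3 343.9] size [40.5 63.6] ang 17.8 bb (253, 186, 29, 23)
tinH c [624.1 247.2] size [86. 87.] ang 89.3 bb (289, 145, 35, 35)
vialH c [630.4 137.1] size [48.2 46.2] ang 89.4 bb (340, 150, 20, 19)
botH c [529.5  98.8] size [73.1 73.2] ang 88.9 bb (351, 184, 30, 30)
priH c [518.7 460.9] size [92.2 67.5] ang 53.2 bb (200, 185, 44, 41)
tinH c [624.1 247.2] size [85.9 87. ] ang 89.3 bb (289, 145, 35, 35)
vialH c [630.4 138.3] size [45.7 46.2] ang 89.3 bb (340, 150, 19, 19)
botH c [528.3  98.9] size [73.1 70.6] ang 89.2 bb (351, 185, 30, 29)
priH c [518.2 460.9] size [90.  65.2] ang 53.4 bb (201, 185, 42, 41)
```

View pics/crop0.png

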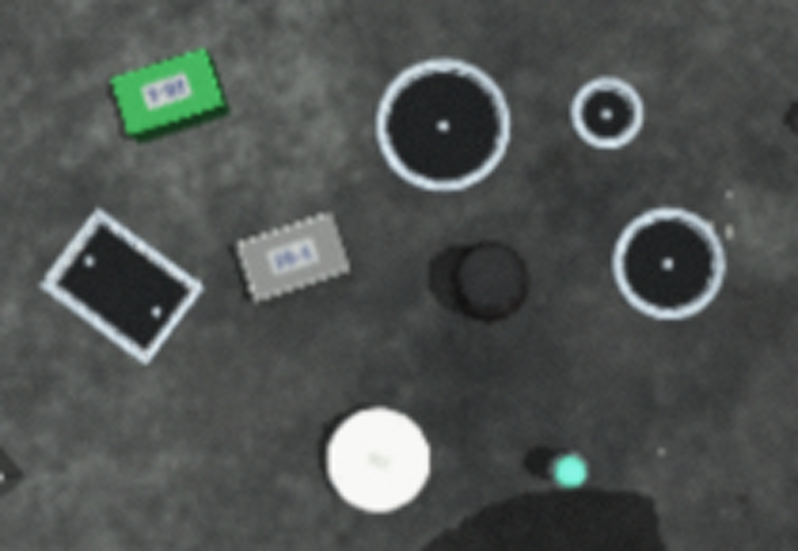

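The crop confirms the choices: small grey block (267,198), white tin (289,251), bottle cap centred at about (319.5,203.7), mint vial (340,253). The measured sizes match the description. Last geometric checks are the bottle and the stand that has to be cleared.

```bash
python3 - <<'E'
from h import *
print("tips",arm.tcp_to_tips)
print("bottle",ray("top",[[319.5,203.7]],.078))
print("vial side check",proj("side",[[.393,.168,.062],[.509,.23,.078],[.402,.29,.04],[.534,.344,.04]]))
b=ray("top",[[475,225]],.02);print("stand base",b)
for z in(.15,.2,.25,.3):print(z,proj("side",[[b[0,0],b[0,1],z]]),ray("top",[[418,185],[415,215]],z)[:,:2])
print("weight",ray("top",[[406,160]],.04),"ring",ray("top",[[458,251]],.04))
E
```

```text
tips 0.0726
bottle [[0.51223219 0.21537173 0.078     ]]
vial side check [[375.34272218 182.48017589]
 [323.67345859 179.57681421]
 [356.4138311  209.96321304]
 [295.81171655 210.79429454]]
stand base [[ 0.45814354 -0.17571118  0.02      ]]
0.15 [[387.72661539 112.5444923 ]] [[ 0.54532684 -0.00449062]
 [ 0.47832119  0.0044174 ]]
0.2 [[388.42759761  96.54289539]] [[0.53934785 0.00653036]
 [0.47550481 0.01501793]]
0.25 [[389.15262407  80.04708981]] [[0.53336885 0.01755134]
 [0.47268844 0.02561845]]
0.3 [[389.9030104   63.03208291]] [[0.52738986 0.02857231]
 [0.46987207 0.03621898]]
weight [[ 0.62116406 -0.00085888  0.04      ]] ring [[ 0.39438361 -0.12361423  0.04      ]]
```

```bash
python3 -m handwheel '[{"linear":[0,0,-0.005],"twist":[0,0,-0.0787],"hand":1},{"linear":[0,0,-0.005],"twist":[0,0,-0.0787],"hand":1},{"linear":[0,0,-0.005],"twist":[0,0,-0.0787],"hand":1},{"linear":[0,0,-0.005],"twist":[0,0,-0.0787],"hand":1},{"linear":[0,0,-0.005],"twist":[0,0,-0.0787],"hand":1},{"linear":[0,0,-0.005],"twist":[0,0,-0.0787],"hand":1},{"linear":[0,0,-0.005],"twist":[0,0,-0.0787],"hand":1},{"linear":[0,0,-0.005],"twist":[0,0,-0.0787],"hand":1},{"linear":[0,0,-0.005],"twist":[0,0,-0.0787],"hand":1},{"linear":[0,0,-0.005],"twist":[0,0,-0.0787],"hand":1}]' 40
```

```text
time: 0.93
tcp_pos: [0.219, -0.5316, 0.3538]
tcp_rot: [0.705, 0.709, 0.0, -0.0]
contact_force: [-0.1, 0.1, -0.3]
gripper_width: 0.0857
grip_force: 0.0
```

```bash
python3 -m handwheel '[{"linear":[0.033,0.01,0],"twist":[0,0,0],"hand":1},{"linear":[0.033,0.01,0],"twist":[0,0,0],"hand":1},{"linear":[0.033,0.01,0],"twist":[0,0,0],"hand":1},{"linear":[0.033,0.01,0],"twist":[0,0,0],"hand":1},{"linear":[0.033,0.01,0],"twist":[0,0,0],"hand":1},{"linear":[0.033,0.01,0],"twist":[0,0,0],"hand":1},{"linear":[0.033,0.01,0],"twist":[0,0,0],"hand":1},{"linear":[0.033,0.01,0],"twist":[0,0,0],"hand":1},{"linear":[0.033,0.01,0],"twist":[0,0,0],"hand":1},{"linear":[0.033,0.01,0],"twist":[0,0,0],"hand":1},{"linear":[0.033,0.01,0],"twist":[0,0,0],"hand":1},{"linear":[0.033,0.01,0],"twist":[0,0,0],"hand":1}]' && python3 -m handwheel '[{"linear":[0.0355,0.0053,0.0128],"twist":[0,0,0],"hand":1},{"linear":[0.0355,0.0053,0.0128],"twist":[0,0,0],"hand":1},{"linear":[0.0355,0.0053,0.0128],"twist":[0,0,0],"hand":1},{"linear":[0.0355,0.0053,0.0128],"twist":[0,0,0],"hand":1},{"linear":[0.0355,0.0053,0.0128],"twist":[0,0,0],"hand":1},{"linear":[0.0355,0.0053,0.0128],"twist":[0,0,0],"hand":1},{"linear":[0.0355,0.0053,0.0128],"twist":[0,0,0],"hand":1},{"linear":[0.0355,0.0053,0.0128],"twist":[0,0,0],"hand":1},{"linear":[0.0355,0.0053,0.0128],"twist":[0,0,0],"hand":1},{"linear":[0.0355,0.0053,0.0128],"twist":[0,0,0],"hand":1},{"linear":[0.0355,0.0053,0.0128],"twist":[0,0,0],"hand":1},{"linear":[0.0355,0.0053,0.0128],"twist":[0,0,0],"hand":1}]'
```

```text
time: 1.93
tcp_pos: [0.3387, -0.1339, 0.3539]
tcp_rot: [0.707, 0.707, 0.0, 0.0]
contact_force: [1.0, 0.2, -0.3]
gripper_width: 0.0856
grip_force: 0.0
time: 2.93
tcp_pos: [0.4018, 0.2925, 0.1995]
tcp_rot: [0.707, 0.707, -0.0, -0.0]
contact_force: [1.2, -0.3, 1.0]
gripper_width: 0.0849
grip_force: 0.0
```

```bash
python3 -m handwheel '[{"linear":[-0.002,0.0005,0.025],"twist":[0,0,0],"hand":1},{"linear":[0,0,0.03],"twist":[0,0,0],"hand":1},{"linear":[0,0,0.03],"twist":[0,0,0],"hand":1},{"linear":[0,0,0.016],"twist":[0,0,0],"hand":1},{"linear":[0,0,0.008],"twist":[0,0,0],"hand":1},{"linear":[0,0,0],"twist":[0,0,0],"hand":1}]' && python3 - <<'E'
from h import *
for n in("side",):cv2.imwrite(f"pics/tin1.png",cv2.resize(arm.snapshot(n)[120:270,260:460,::-1],None,fx=4,fy=4))
E
```

```text
time: 3.43
tcp_pos: [0.4021, 0.2882, 0.0899]
tcp_rot: [0.707, 0.707, -0.001, -0.001]
contact_force: [0.6, 0.4, 0.2]
gripper_width: 0.0854
grip_force: 0.0
```

View pics/tin1.png

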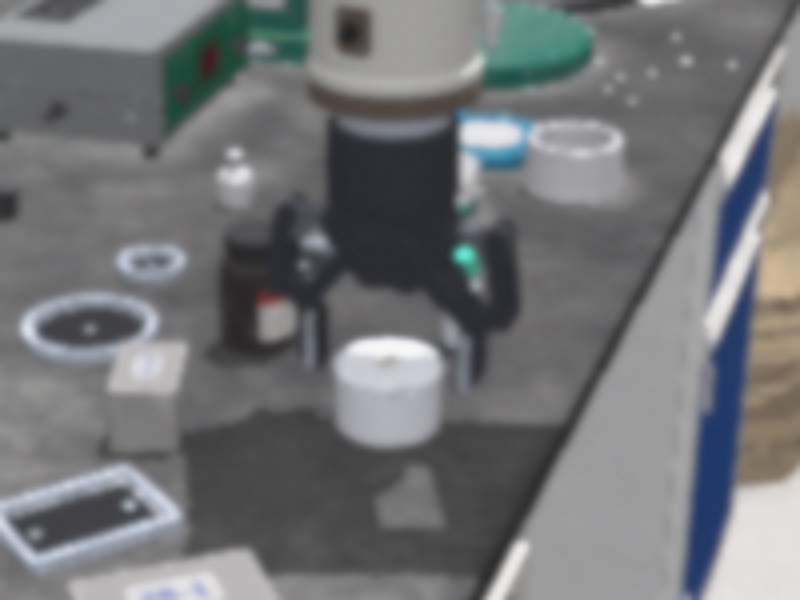

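Side view: the fingers straddle the tin, with tips at (312,365) and (465,385) in the crop. They stand about 27 mm up, so I lower 13 mm and grip.

```bash
python3 -m handwheel '[{"linear":[0.002,0.0005,0.008],"twist":[0,0,0],"hand":1},{"linear":[0,0,0.005],"twist":[0,0,0],"hand":1},{"linear":[0,0,0],"twist":[0,0,0],"hand":0.6},{"linear":[0,0,0],"twist":[0,0,0],"hand":0.6},{"linear":[0,0,0],"twist":[0,0,0],"hand":0.6},{"linear":[0,0,0],"twist":[0,0,0],"hand":0.6},{"linear":[0,0,0],"twist":[0,0,0],"hand":0.6},{"linear":[0,0,0],"twist":[0,0,0],"hand":0.6}]' 30
```

```text
time: 4.15
tcp_pos: [0.4034, 0.2906, 0.0789]
tcp_rot: [0.707, 0.707, 0.0, 0.0]
contact_force: [-1.3, -1.3, 5.8]
gripper_width: 0.0627
grip_force: 32.8
```

```bash
python3 -m handwheel '[{"linear":[0,0,-0.01],"twist":[0,0,0],"hand":0.6},{"linear":[0,0,-0.025],"twist":[0,0,0],"hand":0.6},{"linear":[0,0,-0.035],"twist":[0,0,0],"hand":0.6},{"linear":[0,0,-0.035],"twist":[0,0,0],"hand":0.6},{"linear":[-0.0054,0.0276,0],"twist":[0,0,0],"hand":0.6},{"linear":[-0.0054,0.0276,0],"twist":[0,0,0],"hand":0.6},{"linear":[-0.0054,0.0276,0],"twist":[0,0,0],"hand":0.6},{"linear":[-0.0054,0.0276,0],"twist":[0,0,0],"hand":0.6},{"linear":[-0.0054,0.0276,0],"twist":[0,0,0],"hand":0.6},{"linear":[-0.0054,0.0276,0],"twist":[0,0,0],"hand":0.6},{"linear":[-0.0054,0.0276,0],"twist":[0,0,0],"hand":0.6},{"linear":[-0.0054,0.0276,0],"twist":[0,0,0],"hand":0.6}]' && python3 -m handwheel '[{"linear":[0,0,0.015],"twist":[0,0,0],"hand":0.6},{"linear":[0,0,0.025],"twist":[0,0,0],"hand":0.6},{"linear":[0,0,0.025],"twist":[0,0,0],"hand":0.6},{"linear":[0,0,0.015],"twist":[0,0,0],"hand":0.6},{"linear":[0,0,0],"twist":[0,0,0],"hand":0.6},{"linear":[0,0,0],"twist":[0,0,0],"hand":0.6}]' && python3 - <<'E'
from h import *
a=arm.snapshot("side")[...,::-1];cv2.imwrite("pics/tin2.png",cv2.resize(a[110:260,220:420],None,fx=4,fy=4))
E
```

```text
time: 5.15
tcp_pos: [0.6253, 0.2469, 0.184]
tcp_rot: [0.707, 0.707, 0.0, 0.0]
contact_force: [-0.4, 0.8, -0.5]
gripper_width: 0.063
grip_force: 33.2
time: 5.65
tcp_pos: [0.6239, 0.2474, 0.1037]
tcp_rot: [0.707, 0.707, -0.0, -0.0]
contact_force: [0.8, -0.1, 0.1]
gripper_width: 0.063
grip_force: 33.3
```

View pics/tin2.png

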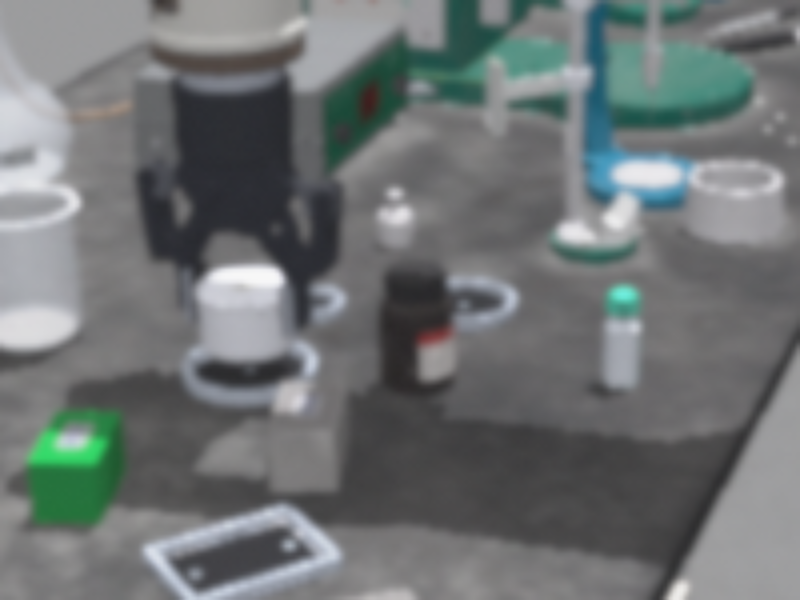

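The tin hangs level over its holder (holder centre about (250,370) in the crop). I lower it slowly.

```bash
python3 -m handwheel '[{"linear":[0,0,0.008],"twist":[0,0,0],"hand":0.6},{"linear":[0,0,0.006],"twist":[0,0,0],"hand":0.6},{"linear":[0,0,0.004],"twist":[0,0,0],"hand":0.6},{"linear":[0,0,0.001],"twist":[0,0,0],"hand":0.6},{"linear":[0,0,0.001],"twist":[0,0,0],"hand":0.6},{"linear":[0,0,0],"twist":[0,0,0],"hand":0.6}]'
```

```text
time: 6.2
tcp_pos: [0.624, 0.2474, 0.0833]
tcp_rot: [0.707, 0.707, -0.0, -0.0]
contact_force: [-0.3, -0.3, -0.7]
gripper_width: 0.0632
grip_force: 33.3
```

```bash
for i in 1 2 3; do :; done; python3 -m handwheel '[{"linear":[0,0,0.001],"twist":[0,0,0],"hand":0.6},{"linear":[0,0,0],"twist":[0,0,0],"hand":0.6}]'; python3 -m handwheel '[{"linear":[0,0,0.001],"twist":[0,0,0],"hand":0.6},{"linear":[0,0,0],"twist":[0,0,0],"hand":0.6}]'
```

```text
time: 6.37
tcp_pos: [0.6242, 0.2474, 0.0829]
tcp_rot: [0.707, 0.707, 0.0, 0.0]
contact_force: [-0.6, -0.4, 3.0]
gripper_width: 0.0631
grip_force: 33.5
time: 6.53
tcp_pos: [0.6242, 0.2475, 0.0828]
tcp_rot: [0.707, 0.707, 0.0, 0.0]
contact_force: [-7.6, -1.4, 15.1]
gripper_width: 0.0632
grip_force: 34.0
```

```bash
python3 -m handwheel '[{"linear":[0,0,-0.001],"twist":[0,0,0],"hand":0.8},{"linear":[0,0,0],"twist":[0,0,0],"hand":0.85},{"linear":[0,0,0],"twist":[0,0,0],"hand":1},{"linear":[0,0,0],"twist":[0,0,0],"hand":1},{"linear":[0,0,0],"twist":[0,0,0],"hand":1},{"linear":[0,0,-0.01],"twist":[0,0,0],"hand":1},{"linear":[0,0,-0.03],"twist":[0,0,0],"hand":1},{"linear":[0,0,-0.04],"twist":[0,0,0],"hand":1},{"linear":[0,0,-0.04],"twist":[0,0,0],"hand":1}]' && python3 -m handwheel '[{"linear":[-0.0064,-0.0224,0],"twist":[0,0,0],"hand":1},{"linear":[-0.0064,-0.0224,0],"twist":[0,0,0],"hand":1},{"linear":[-0.0064,-0.0224,0],"twist":[0,0,0],"hand":1},{"linear":[-0.0064,-0.0224,0],"twist":[0,0,0],"hand":1},{"linear":[-0.0064,-0.0224,0],"twist":[0,0,0],"hand":1},{"linear":[0,0,0.02],"twist":[0,0,0],"hand":1},{"linear":[0,0,0],"twist":[0,0,0],"hand":1}]' && python3 - <<'E'
from h import *
a=arm.snapshot("side")[...,::-1];cv2.imwrite("pics/b1.png",cv2.resize(a[110:260,220:420],None,fx=4,fy=4))
E
```

```text
time: 7.28
tcp_pos: [0.6235, 0.2472, 0.2039]
tcp_rot: [0.707, 0.707, -0.001, -0.0]
contact_force: [1.3, 0.0, 0.4]
gripper_width: 0.0853
grip_force: 0.0
time: 7.87
tcp_pos: [0.5106, 0.215, 0.1811]
tcp_rot: [0.707, 0.707, -0.001, -0.0]
contact_force: [0.0, -0.1, -1.3]
gripper_width: 0.0853
grip_force: 0.0
```

View pics/b1.png

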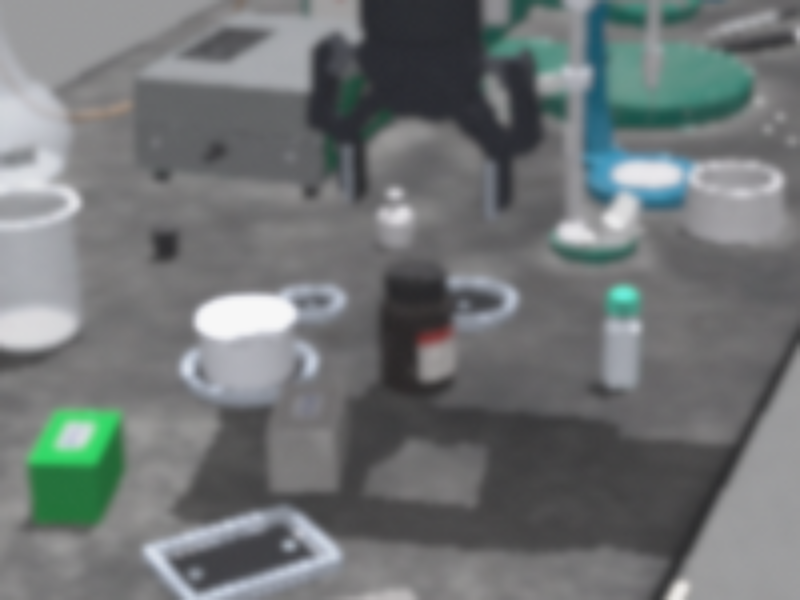

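The tin sits flat inside its rim. The fingers (355 and 495) bracket the bottle (418,270).

```bash
python3 -m handwheel '[{"linear":[0,0.001,0.02],"twist":[0,0,0],"hand":1},{"linear":[0,0,0.03],"twist":[0,0,0],"hand":1},{"linear":[0,0,0.025],"twist":[0,0,0],"hand":1},{"linear":[0,0,0.012],"twist":[0,0,0],"hand":1},{"linear":[0,0,0.004],"twist":[0,0,0],"hand":1},{"linear":[0,0,0],"twist":[0,0,0],"hand":1}]' && python3 -m handwheel '[{"linear":[0,0,0],"twist":[0,0,0],"hand":0.65},{"linear":[0,0,0],"twist":[0,0,0],"hand":0.6},{"linear":[0,0,0],"twist":[0,0,0],"hand":0.5},{"linear":[0,0,0],"twist":[0,0,0],"hand":0.45},{"linear":[0,0,0],"twist":[0,0,0],"hand":0.4},{"linear":[0,0,0],"twist":[0,0,0],"hand":0.4},{"linear":[0,0,0],"twist":[0,0,0],"hand":0.4},{"linear":[0,0,0],"twist":[0,0,0],"hand":0.4}]' 35
```

```text
time: 8.42
tcp_pos: [0.5134, 0.2154, 0.0914]
tcp_rot: [0.707, 0.707, -0.0, -0.0]
contact_force: [0.4, 0.6, 0.1]
gripper_width: 0.0857
grip_force: 0.0
time: 9.08
tcp_pos: [0.5136, 0.2155, 0.0928]
tcp_rot: [0.707, 0.707, 0.001, 0.0]
contact_force: [-1.5, -0.5, 8.6]
gripper_width: 0.0471
grip_force: 34.9
```

```bash
python3 -m handwheel '[{"linear":[0,0,-0.008],"twist":[0,0,0],"hand":0.4},{"linear":[0,0,-0.016],"twist":[0,0,0],"hand":0.4},{"linear":[0,0,-0.016],"twist":[0,0,0],"hand":0.4},{"linear":[-0.0195,0.0025,0],"twist":[0,0,0],"hand":0.4},{"linear":[-0.0195,0.0025,0],"twist":[0,0,0],"hand":0.4},{"linear":[-0.0195,0.0025,0],"twist":[0,0,0],"hand":0.4},{"linear":[-0.0195,0.0025,0],"twist":[0,0,0],"hand":0.4},{"linear":[-0.0195,0.0025,0],"twist":[0,0,0],"hand":0.4},{"linear":[-0.0195,0.0025,0],"twist":[0,0,0],"hand":0.4},{"linear":[0,0,0.008],"twist":[0,0,0],"hand":0.4},{"linear":[0,0,0],"twist":[0,0,0],"hand":0.4}]' && python3 - <<'E'
from h import *
print(proj("side",[[.5122,.2154,.078]]))
a=arm.snapshot("side")[...,::-1];cv2.imwrite("pics/b2.png",cv2.resize(a[110:230,260:420],None,fx=5,fy=5))
for y in(.085,.099,.115):print((proj("side",[[.529,y,.033],[.529,.099,.01]])-[260,110])*5)
E
```

```text
time: 10.0
tcp_pos: [0.5279, 0.0976, 0.123]
tcp_rot: [0.708, 0.707, -0.0, -0.0]
contact_force: [-1.2, 0.0, -2.2]
gripper_width: 0.0474
grip_force: 36.6
[[324.68871015 177.28654918]]
[[384.29991896 321.90426867]
 [375.63807594 368.6022488 ]]
[[375.39519753 330.89601865]
 [375.63807594 368.6022488 ]]
[[365.02285066 341.36974915]
 [375.63807594 368.6022488 ]]
```

View pics/b2.png

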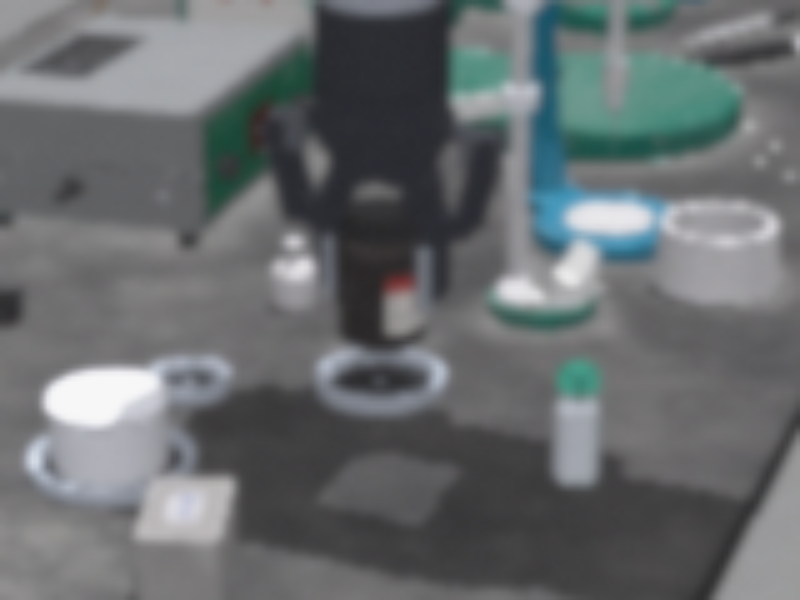

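The bottle is upright above its holder. Its underside is centred at about (382,333) and the holder at (381,378), so it's aligned. Lowering now.

```bash
python3 -m handwheel '[{"linear":[0.001,0.001,0.01],"twist":[0,0,0],"hand":0.4},{"linear":[0,0,0.008],"twist":[0,0,0],"hand":0.4},{"linear":[0,0,0.004],"twist":[0,0,0],"hand":0.4},{"linear":[0,0,0.002],"twist":[0,0,0],"hand":0.4},{"linear":[0,0,0.001],"twist":[0,0,0],"hand":0.4},{"linear":[0,0,0],"twist":[0,0,0],"hand":0.4}]'; python3 -m handwheel '[{"linear":[0,0,0.001],"twist":[0,0,0],"hand":0.4},{"linear":[0,0,0],"twist":[0,0,0],"hand":0.4}]'
```

```text
time: 10.55
tcp_pos: [0.529, 0.0995, 0.0981]
tcp_rot: [0.707, 0.707, -0.0, -0.0]
contact_force: [-0.8, -0.7, -0.8]
gripper_width: 0.0471
grip_force: 36.6
time: 10.72
tcp_pos: [0.5292, 0.0994, 0.0974]
tcp_rot: [0.707, 0.707, 0.0, 0.0]
contact_force: [-0.1, 0.6, -1.2]
gripper_width: 0.0471
grip_force: 36.6
```

```bash
python3 -m handwheel '[{"linear":[0,0,0.001],"twist":[0,0,0],"hand":0.4},{"linear":[0,0,0],"twist":[0,0,0],"hand":0.4}]'; python3 -m handwheel '[{"linear":[0,0,0.001],"twist":[0,0,0],"hand":0.4},{"linear":[0,0,0],"twist":[0,0,0],"hand":0.4}]'
```

```text
time: 10.88
tcp_pos: [0.5293, 0.0993, 0.0968]
tcp_rot: [0.707, 0.707, 0.0, 0.0]
contact_force: [-1.6, -0.4, 3.4]
gripper_width: 0.0474
grip_force: 37.1
time: 11.05
tcp_pos: [0.5293, 0.0994, 0.0967]
tcp_rot: [0.707, 0.707, 0.0, 0.0]
contact_force: [-7.7, -0.0, 20.0]
gripper_width: 0.0471
grip_force: 38.8
```

Contact made. I release, rise clear and go over the vial.

```bash
python3 -m handwheel '[{"linear":[0,0,-0.0015],"twist":[0,0,0],"hand":0.62},{"linear":[0,0,0],"twist":[0,0,0],"hand":0.7},{"linear":[0,0,0],"twist":[0,0,0],"hand":0.85},{"linear":[0,0,0],"twist":[0,0,0],"hand":1},{"linear":[0,0,0],"twist":[0,0,0],"hand":1},{"linear":[0,0,0],"twist":[0,0,0],"hand":1},{"linear":[0,0,-0.01],"twist":[0,0,0],"hand":1},{"linear":[0,0,-0.02],"twist":[0,0,0],"hand":1},{"linear":[0,0,-0.04],"twist":[0,0,0],"hand":1},{"linear":[0,0,-0.035],"twist":[0,0,0],"hand":1}]' && python3 -m handwheel '[{"linear":[0.0115,-0.0227,0],"twist":[0,0,0],"hand":1},{"linear":[0.0115,-0.0227,0],"twist":[0,0,0],"hand":0.7},{"linear":[0.0115,-0.0227,0],"twist":[0,0,0],"hand":0.7},{"linear":[0.0115,-0.0227,0],"twist":[0,0,0],"hand":0.7},{"linear":[0.0115,-0.0227,0],"twist":[0,0,0],"hand":0.7},{"linear":[0.0115,-0.0227,0],"twist":[0,0,0],"hand":0.7},{"linear":[0,0,0.02],"twist":[0,0,0],"hand":0.7},{"linear":[0,0,0.01],"twist":[0,0,0],"hand":0.7},{"linear":[0,0,0],"twist":[0,0,0],"hand":0.7}]' && python3 - <<'E'
from h import *
a=arm.snapshot("side")[...,::-1];cv2.imwrite("pics/v1.png",cv2.resize(a[110:230,260:420],None,fx=5,fy=5))
E
```

```text
time: 11.88
tcp_pos: [0.5286, 0.0993, 0.2037]
tcp_rot: [0.707, 0.707, -0.0, -0.0]
contact_force: [0.3, -0.1, 1.9]
gripper_width: 0.0853
grip_force: 0.0
time: 12.63
tcp_pos: [0.3922, 0.1681, 0.1705]
tcp_rot: [0.707, 0.707, -0.001, -0.001]
contact_force: [-0.8, -0.3, -0.1]
gripper_width: 0.0598
grip_force: 0.0
```

View pics/v1.png

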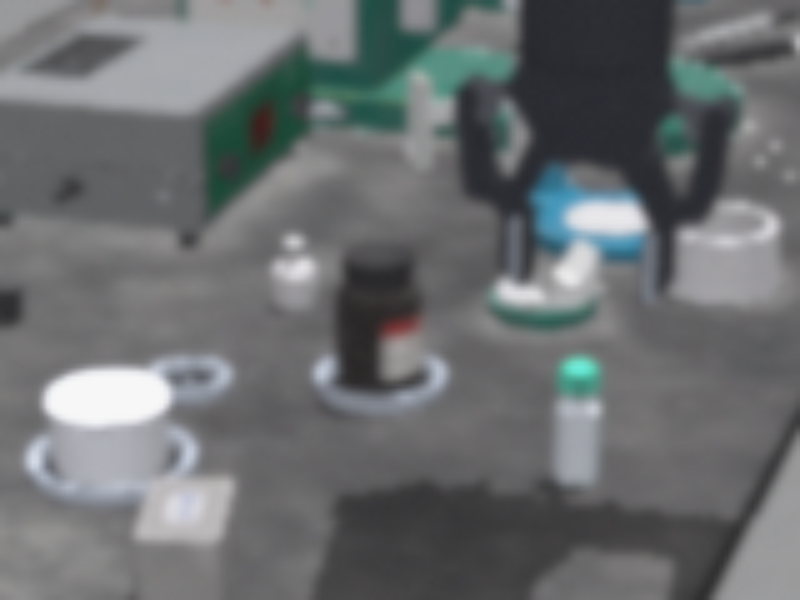

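The bottle stands upright inside its rim. The fingers (515 and 652) bracket the vial (579). Lowering and gripping.

```bash
python3 -m handwheel '[{"linear":[0,0.0005,0.02],"twist":[0,0,0],"hand":0.7},{"linear":[0,0,0.03],"twist":[0,0,0],"hand":0.7},{"linear":[0,0,0.02],"twist":[0,0,0],"hand":0.7},{"linear":[0,0,0.01],"twist":[0,0,0],"hand":0.7},{"linear":[0,0,0.002],"twist":[0,0,0],"hand":0.6},{"linear":[0,0,0],"twist":[0,0,0],"hand":0.5}]' && python3 -m handwheel '[{"linear":[0,0,0],"twist":[0,0,0],"hand":0.42},{"linear":[0,0,0],"twist":[0,0,0],"hand":0.36},{"linear":[0,0,0],"twist":[0,0,0],"hand":0.31},{"linear":[0,0,0],"twist":[0,0,0],"hand":0.27},{"linear":[0,0,0],"twist":[0,0,0],"hand":0.22},{"linear":[0,0,0],"twist":[0,0,0],"hand":0.15},{"linear":[0,0,0],"twist":[0,0,0],"hand":0.15},{"linear":[0,0,0],"twist":[0,0,0],"hand":0.15}]' 20
```

```text
time: 13.18
tcp_pos: [0.3939, 0.1682, 0.0903]
tcp_rot: [0.707, 0.707, -0.0, -0.0]
contact_force: [0.8, -0.7, -0.3]
gripper_width: 0.043
grip_force: 0.0
time: 13.85
tcp_pos: [0.3937, 0.1684, 0.0905]
tcp_rot: [0.707, 0.707, 0.001, 0.0]
contact_force: [-1.8, -0.8, 6.9]
gripper_width: 0.0222
grip_force: 19.5
```

```bash
python3 -m handwheel '[{"linear":[0,0,-0.01],"twist":[0,0,0],"hand":0.15},{"linear":[0,0,-0.03],"twist":[0,0,0],"hand":0.15},{"linear":[0,0,-0.03],"twist":[0,0,0],"hand":0.15},{"linear":[0,0,-0.03],"twist":[0,0,0],"hand":0.15},{"linear":[-0.0038,0.0296,0],"twist":[0,0,0],"hand":0.15},{"linear":[-0.0038,0.0296,0],"twist":[0,0,0],"hand":0.15},{"linear":[-0.0038,0.0296,0],"twist":[0,0,0],"hand":0.15},{"linear":[-0.0038,0.0296,0],"twist":[0,0,0],"hand":0.15},{"linear":[-0.0038,0.0296,0],"twist":[0,0,0],"hand":0.15},{"linear":[-0.0038,0.0296,0],"twist":[0,0,0],"hand":0.15},{"linear":[-0.0038,0.0296,0],"twist":[0,0,0],"hand":0.15},{"linear":[-0.0038,0.0296,0],"twist":[0,0,0],"hand":0.15}]' && python3 -m handwheel '[{"linear":[0,0,0.015],"twist":[0,0,0],"hand":0.15},{"linear":[0,0,0.025],"twist":[0,0,0],"hand":0.15},{"linear":[0,0,0.02],"twist":[0,0,0],"hand":0.15},{"linear":[0,0,0.01],"twist":[0,0,0],"hand":0.15},{"linear":[0,0,0],"twist":[0,0,0],"hand":0.15},{"linear":[0,0,0],"twist":[0,0,0],"hand":0.15}]' && python3 - <<'E'
from h import *
a=arm.snapshot("side")[...,::-1];cv2.imwrite("pics/v2.png",cv2.resize(a[130:220,250:370],None,fx=6,fy=6))
print((proj("side",[[.6304,.1378,.028],[.6304,.1378,.01]])-[250,130])*6)
E
```

```text
time: 14.85
tcp_pos: [0.6315, 0.1377, 0.1906]
tcp_rot: [0.707, 0.707, 0.0, 0.0]
contact_force: [-0.1, 0.4, -0.6]
gripper_width: 0.0225
grip_force: 19.8
time: 15.35
tcp_pos: [0.6303, 0.1381, 0.1207]
tcp_rot: [0.707, 0.707, 0.0, 0.0]
contact_force: [0.5, -0.7, 0.2]
gripper_width: 0.0222
grip_force: 19.9
[[278.75650273 288.62831002]
 [280.33637089 323.81514203]]
```

View pics/v2.png

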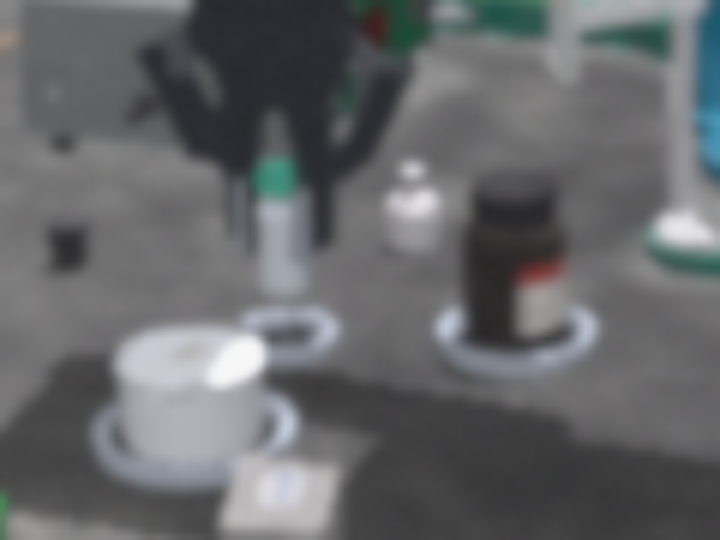

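The vial is held upright over its holder, with its underside at (285,288) and the holder at (291,333). Aligned to about 1 mm in x. Lowering.

```bash
python3 -m handwheel '[{"linear":[0,-0.001,0.01],"twist":[0,0,0],"hand":0.15},{"linear":[0,0,0.008],"twist":[0,0,0],"hand":0.15},{"linear":[0,0,0.004],"twist":[0,0,0],"hand":0.15},{"linear":[0,0,0.002],"twist":[0,0,0],"hand":0.15},{"linear":[0,0,0.001],"twist":[0,0,0],"hand":0.15},{"linear":[0,0,0],"twist":[0,0,0],"hand":0.15}]'; python3 -m handwheel '[{"linear":[0,0,0.001],"twist":[0,0,0],"hand":0.15},{"linear":[0,0,0],"twist":[0,0,0],"hand":0.15}]'
```

```text
time: 15.9
tcp_pos: [0.6292, 0.138, 0.0948]
tcp_rot: [0.707, 0.707, -0.0, -0.0]
contact_force: [-0.3, 0.3, 0.1]
gripper_width: 0.0224
grip_force: 19.8
time: 16.07
tcp_pos: [0.6294, 0.138, 0.0946]
tcp_rot: [0.707, 0.707, 0.0, 0.0]
contact_force: [-1.8, -0.9, 7.8]
gripper_width: 0.0224
grip_force: 20.6
```

```bash
python3 -m handwheel '[{"linear":[0,0,-0.0008],"twist":[0,0,0],"hand":0.32},{"linear":[0,0,0],"twist":[0,0,0],"hand":0.36},{"linear":[0,0,0],"twist":[0,0,0],"hand":0.45},{"linear":[0,0,0],"twist":[0,0,0],"hand":0.55},{"linear":[0,0,0],"twist":[0,0,0],"hand":0.6},{"linear":[0,0,0],"twist":[0,0,0],"hand":0.6},{"linear":[0,0,-0.01],"twist":[0,0,0],"hand":0.6},{"linear":[0,0,-0.02],"twist":[0,0,0],"hand":0.6},{"linear":[0,0,-0.04],"twist":[0,0,0],"hand":0.6},{"linear":[0,0,-0.035],"twist":[0,0,0],"hand":0.6}]' && python3 -m handwheel '[{"linear":[0.0344,-0.016,0],"twist":[0,0,0],"hand":1},{"linear":[0.0344,-0.016,0],"twist":[0,0,0],"hand":1},{"linear":[0.0344,-0.016,0],"twist":[0,0,0],"hand":1},{"linear":[0.0344,-0.016,0],"twist":[0,0,0],"hand":1},{"linear":[0.0344,-0.016,0],"twist":[0,0,0],"hand":1},{"linear":[0.0344,-0.016,0],"twist":[0,0,0],"hand":1},{"linear":[0,0,0.02],"twist":[0,0,-0.069],"hand":1},{"linear":[0,0,0.02],"twist":[0,0,-0.069],"hand":1},{"linear":[0,0,0],"twist":[0,0,-0.069],"hand":1},{"linear":[0,0,0],"twist":[0,0,0],"hand":1},{"linear":[0,0,0],"twist":[0,0,0],"hand":1}]' && python3 - <<'E'
from h import *
a=arm.snapshot("side")[...,::-1];cv2.imwrite("pics/p1.png",cv2.resize(a[130:260,220:380],None,fx=4.6,fy=4.6))
E
```

```text
time: 16.9
tcp_pos: [0.6288, 0.138, 0.2015]
tcp_rot: [0.707, 0.707, -0.0, -0.0]
contact_force: [1.1, -0.1, 0.1]
gripper_width: 0.0511
grip_force: 0.0
time: 17.82
tcp_pos: [0.5333, 0.3445, 0.1605]
tcp_rot: [0.59, 0.807, 0.0, 0.0]
contact_force: [-0.2, 0.3, 0.2]
gripper_width: 0.0855
grip_force: 0.0
```

View pics/p1.png

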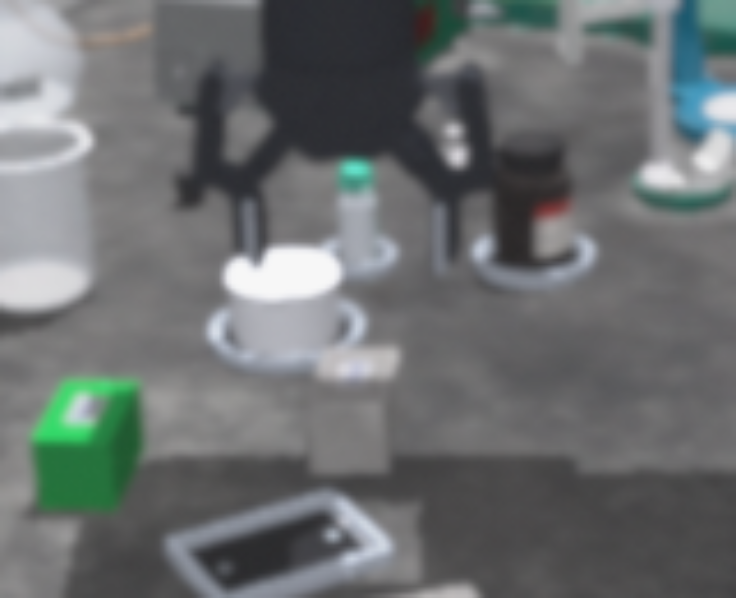

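Tin, bottle and vial are all standing in their holders. The open fingers (245 and 440) bracket the mortar block (350,365). Lowering and gripping.

```bash
python3 -m handwheel '[{"linear":[0,0,0.02],"twist":[0,0,0],"hand":1},{"linear":[0,0,0.03],"twist":[0,0,0],"hand":1},{"linear":[0,0,0.02],"twist":[0,0,0],"hand":1},{"linear":[0,0,0.008],"twist":[0,0,0],"hand":1},{"linear":[0,0,0.002],"twist":[0,0,0],"hand":0.8},{"linear":[0,0,0],"twist":[0,0,0],"hand":0.7}]' && python3 -m handwheel '[{"linear":[0,0,0],"twist":[0,0,0],"hand":0.6},{"linear":[0,0,0],"twist":[0,0,0],"hand":0.55},{"linear":[0,0,0],"twist":[0,0,0],"hand":0.5},{"linear":[0,0,0],"twist":[0,0,0],"hand":0.4},{"linear":[0,0,0],"twist":[0,0,0],"hand":0.35},{"linear":[0,0,0],"twist":[0,0,0],"hand":0.35},{"linear":[0,0,0],"twist":[0,0,0],"hand":0.35}]' 45
```

```text
time: 18.37
tcp_pos: [0.5335, 0.3444, 0.0805]
tcp_rot: [0.59, 0.808, 0.0, 0.0]
contact_force: [-0.8, -0.3, 0.6]
gripper_width: 0.0639
grip_force: 0.0
time: 18.95
tcp_pos: [0.5335, 0.3446, 0.0809]
tcp_rot: [0.589, 0.808, 0.001, 0.0]
contact_force: [-1.1, -0.2, 6.6]
gripper_width: 0.0395
grip_force: 46.4
```

```bash
python3 -m handwheel '[{"linear":[0,0,-0.01],"twist":[0,0,0],"hand":0.35},{"linear":[0,0,-0.025],"twist":[0,0,0],"hand":0.35},{"linear":[0,0,-0.025],"twist":[0,0,0],"hand":0.35},{"linear":[0,0,0],"twist":[0,0,0.079],"hand":0.35},{"linear":[0,0,0],"twist":[0,0,0.079],"hand":0.35},{"linear":[0,0,0],"twist":[0,0,0.079],"hand":0.35},{"linear":[0,0,0],"twist":[0,0,0.079],"hand":0.35},{"linear":[0,0,0],"twist":[0,0,0.079],"hand":0.35},{"linear":[0,0,0],"twist":[0,0,0.079],"hand":0.35},{"linear":[0,0,0],"twist":[0,0,0.079],"hand":0.35},{"linear":[0,0,0],"twist":[0,0,0.079],"hand":0.35}]' && python3 -m handwheel '[{"linear":[0.0211,-0.0204,0],"twist":[0,0,0],"hand":0.35},{"linear":[0.0211,-0.0204,0],"twist":[0,0,0],"hand":0.35},{"linear":[0.0211,-0.0204,0],"twist":[0,0,0],"hand":0.35},{"linear":[0.0211,-0.0204,0],"twist":[0,0,0],"hand":0.35},{"linear":[0,0,0.02],"twist":[0,0,0],"hand":0.35},{"linear":[0,0,0.01],"twist":[0,0,0],"hand":0.35},{"linear":[0,0,0],"twist":[0,0,0],"hand":0.35},{"linear":[0,0,0],"twist":[0,0,0],"hand":0.35}]' && python3 - <<'E'
from h import *
a=arm.snapshot("side")[...,::-1];cv2.imwrite("pics/p2.png",cv2.resize(a[140:270,220:380],None,fx=4.6,fy=4.6))
E
```

```text
time: 19.87
tcp_pos: [0.533, 0.3443, 0.1405]
tcp_rot: [0.894, 0.447, 0.0, -0.0]
contact_force: [0.2, 0.0, -2.5]
gripper_width: 0.0398
grip_force: 46.0
time: 20.53
tcp_pos: [0.5176, 0.4599, 0.1095]
tcp_rot: [0.893, 0.45, -0.001, 0.0]
contact_force: [0.4, -0.2, -1.6]
gripper_width: 0.0393
grip_force: 46.0
```

View pics/p2.png

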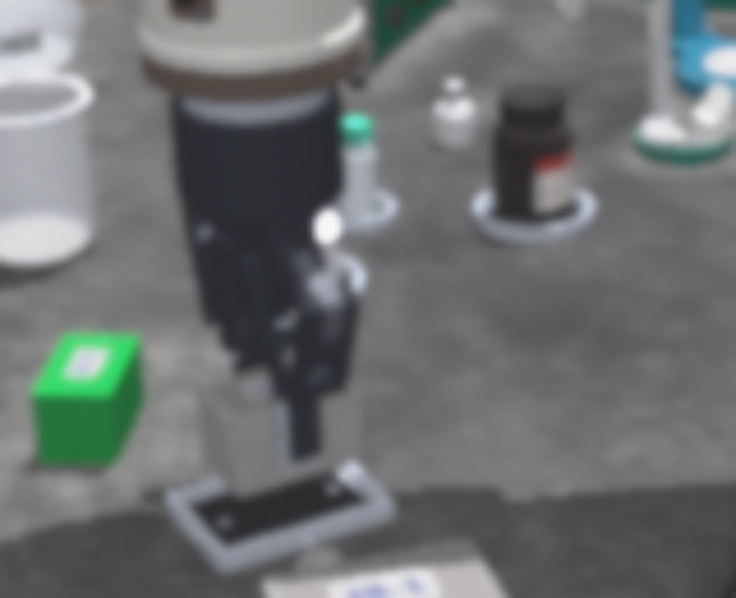

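```bash
python3 - <<'E'
from h import *
c=np.array([.5176,.4599]);s=np.array([.803,-.596]);l=np.array([.596,.803]);h=np.array([.5185,.4609])
f=lambda c,a,b,z:(proj("side",[[*(c+i*a*s+j*b*l),z] for i,j in((-1,1),(1,1),(-1,-1),(1,-1))])-[220,140])*4.6
print(f(c,.02,.0325,.0286).round());print(f(h,.032,.0445,.01).round())
E
```

```text
[[230. 497.]
 [194. 459.]
 [357. 457.]
 [317. 422.]]
[[217. 552.]
 [160. 489.]
 [390. 496.]
 [327. 439.]]
```

Projected and observed corners agree to within 1–2 px, for example block (230,497) against (235,492). I shift about 3 mm toward +y and lower.

```bash
python3 -m handwheel '[{"linear":[0.003,-0.001,0.008],"twist":[0,0,0],"hand":0.35},{"linear":[0,0,0.006],"twist":[0,0,0],"hand":0.35},{"linear":[0,0,0.004],"twist":[0,0,0],"hand":0.35},{"linear":[0,0,0.003],"twist":[0,0,0],"hand":0.35},{"linear":[0,0,0.001],"twist":[0,0,0],"hand":0.35},{"linear":[0,0,0.001],"twist":[0,0,0],"hand":0.35},{"linear":[0,0,0],"twist":[0,0,0],"hand":0.35}]'; python3 -m handwheel '[{"linear":[0,0,0.001],"twist":[0,0,0],"hand":0.35},{"linear":[0,0,0],"twist":[0,0,0],"hand":0.35}]'
```

```text
time: 21.17
tcp_pos: [0.5187, 0.4637, 0.0866]
tcp_rot: [0.893, 0.45, -0.0, -0.0]
contact_force: [0.0, 0.6, -2.3]
gripper_width: 0.0391
grip_force: 46.0
time: 21.33
tcp_pos: [0.5187, 0.4638, 0.0857]
tcp_rot: [0.893, 0.45, 0.0, -0.0]
contact_force: [-0.4, 0.2, -2.2]
gripper_width: 0.0396
grip_force: 46.0
```

```bash
python3 -m handwheel '[{"linear":[0,0,0.001],"twist":[0,0,0],"hand":0.35},{"linear":[0,0,0],"twist":[0,0,0],"hand":0.35}]';python3 -m handwheel '[{"linear":[0,0,0.0008],"twist":[0,0,0],"hand":0.35},{"linear":[0,0,0],"twist":[0,0,0],"hand":0.35}]'
```

```text
time: 21.5
tcp_pos: [0.5188, 0.4638, 0.085]
tcp_rot: [0.893, 0.45, 0.0, -0.0]
contact_force: [0.2, 0.7, 0.8]
gripper_width: 0.0394
grip_force: 46.3
time: 21.67
tcp_pos: [0.5188, 0.4639, 0.085]
tcp_rot: [0.893, 0.45, 0.0, -0.0]
contact_force: [-4.8, -2.9, 9.2]
gripper_width: 0.0392
grip_force: 47.5
```

```bash
python3 -m handwheel '[{"linear":[0,0,-0.001],"twist":[0,0,0],"hand":0.5},{"linear":[0,0,0],"twist":[0,0,0],"hand":0.6},{"linear":[0,0,0],"twist":[0,0,0],"hand":0.75},{"linear":[0,0,0],"twist":[0,0,0],"hand":0.85},{"linear":[0,0,0],"twist":[0,0,0],"hand":0.85},{"linear":[0,0,-0.01],"twist":[0,0,0],"hand":0.85},{"linear":[0,0,-0.03],"twist":[0,0,0],"hand":0.85},{"linear":[0,0,-0.04],"twist":[0,0,0],"hand":0.85},{"linear":[0,0,-0.04],"twist":[0,0,0],"hand":0.85},{"linear":[0,0,-0.03],"twist":[0,0,0],"hand":0.85}]' && python3 -m handwheel '[{"linear":[-0.0132,-0.0318,0],"twist":[0,0,0],"hand":0.85},{"linear":[-0.0132,-0.0318,0],"twist":[0,0,0],"hand":0.85},{"linear":[-0.0132,-0.0318,0],"twist":[0,0,0],"hand":0.85},{"linear":[-0.0132,-0.0318,0],"twist":[0,0,0],"hand":0.85},{"linear":[-0.0132,-0.0318,0],"twist":[0,0,0],"hand":0.85},{"linear":[-0.0132,-0.0318,0],"twist":[0,0,0],"hand":0.85},{"linear":[0,0,0],"twist":[0,0,0],"hand":0.85}]' && python3 - <<'E'
from h import *
t=arm.snapshot("top")[...,::-1][120:280,180:480];s=arm.snapshot("side")[...,::-1][140:290,220:420]
a=cv2.resize(t,None,fx=2.5,fy=2.5);cv2.imwrite("pics/f1.png",a)
cv2.imwrite("pics/f2.png",cv2.resize(s,None,fx=4,fy=4))
E
```

```text
time: 22.5
tcp_pos: [0.5187, 0.4638, 0.2394]
tcp_rot: [0.893, 0.45, 0.001, -0.0]
contact_force: [1.6, -0.0, 1.1]
gripper_width: 0.0727
grip_force: 0.0
time: 23.08
tcp_pos: [0.3132, 0.5147, 0.2361]
tcp_rot: [0.892, 0.452, -0.0, -0.001]
contact_force: [0.6, -0.2, -0.2]
gripper_width: 0.0727
grip_force: 0.0
```

View pics/f1.png

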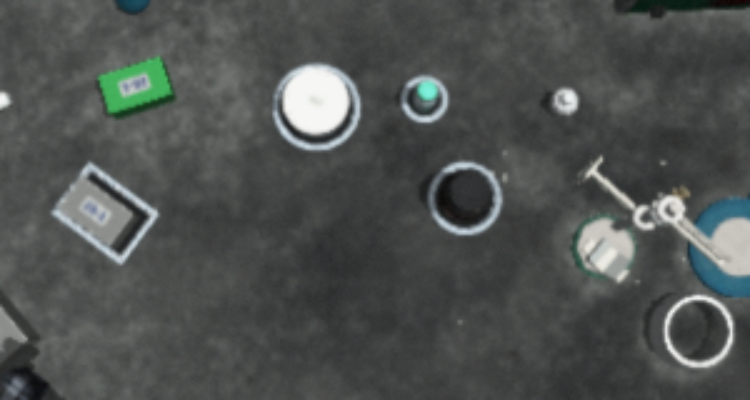

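View pics/f2.png

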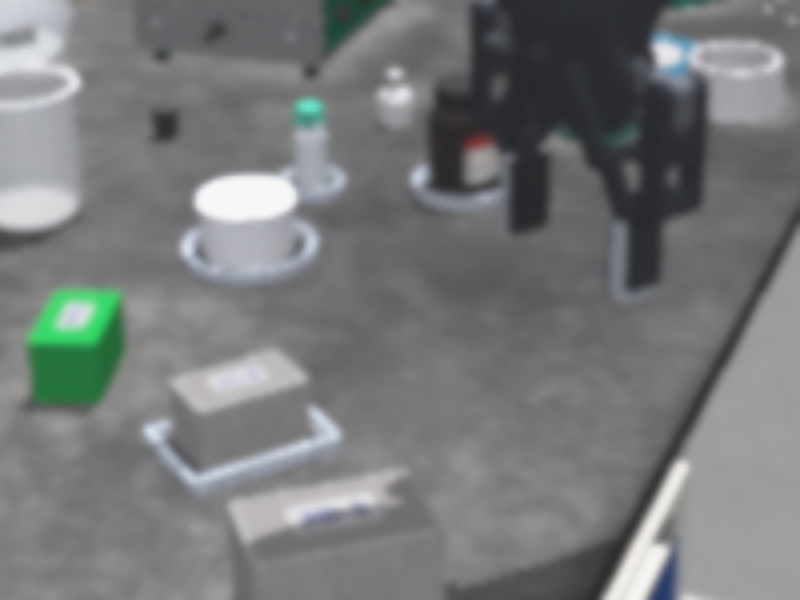

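All four items are in their holders: tin (316,100), vial (427,92), bottle (465,197), block (95,210) in the top crop. The block looks close to one end of its holder, so I check the positions numerically.

```bash
python3 - <<'E'
from h import *
im=arm.snapshot("top")[...,::-1].copy();hsv=cv2.cvtColor(im,cv2.COLOR_BGR2HSV);g=cv2.cvtColor(im,cv2.COLOR_BGR2GRAY)
def blob(name,mask,c,r,z):
    m=np.zeros_like(g);x,y=c;m[y-r:y+r,x-r:x+r]=mask[y-r:y+r,x-r:x+r].astype(np.uint8)*255
    k=max(cv2.findContours(m,cv2.RETR_EXTERNAL,cv2.CHAIN_APPROX_NONE)[0],key=cv2.contourArea)
    a,s,t=world_rect("top",k,z);print(name,np.round(a,1),np.round(s,1),round(t,1))
blob("vial",(hsv[...,1]>70)&(hsv[...,2]>90),(350,157),10,.066)
blob("tin",g>225,(306,160),20,.044)
blob("prism",(g>95)&(g<165),(218,204),19,.044)
print("bottle cap",ray("top",[[180+465/2.5,120+194/2.5]],.082))
# block: expected top corners in crop px
s=np.array([.803,-.596]);l=np.array([.596,.803])
for nm,c,a,b,z in(("nominal top",(.5185,.4609),.02,.0325,.044),("holder rim",(.5185,.4609),.032,.0445,.01)):
    print(nm,((proj("top",[[*(np.array(c)+i*a*s+j*b*l),z] for i,j in((-1,1),(1,1),(1,-1),(-1,-1))])-[180,120])*2.5).round())
cv2.imwrite("pics/f3.png",cv2.resize(im[178:232,195:250],None,fx=10,fy=10,interpolation=cv2.INTER_CUBIC))
E
```

```text
vial [628.9 138.8] [16.9 17.2] 88.8
tin [624.4 246.6] [59.  62.2] 89.3
prism [519.2 459.4] [77.3 66.8] 54.1
bottle cap [[0.52492178 0.10546375 0.082     ]]
nominal top [[ 59. 206.]
 [ 83. 173.]
 [136. 212.]
 [111. 245.]]
holder rim [[ 50. 212.]
 [ 88. 160.]
 [158. 212.]
 [120. 263.]]
```

View pics/f3.png

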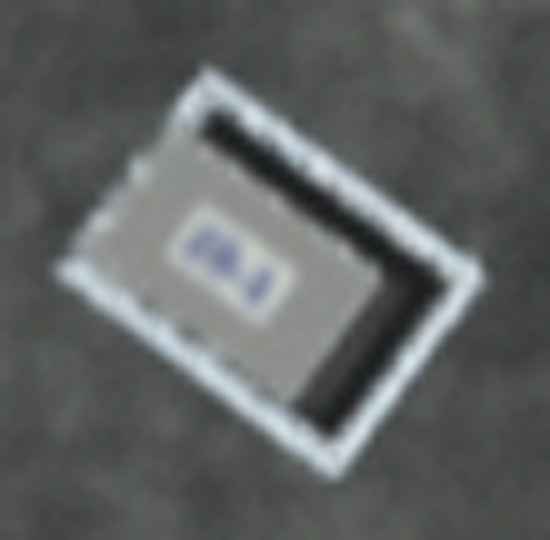

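The block's top corners match the nominal centred position to about 2–3 mm, for example (133,214) against (136,212), so it is well inside the 8 mm clearance. It also touched down at floor height, so all four are seated. Handing in.

```bash
python3 -c "
from bench import arm
print(arm.close_job())"
```

```text
the job is handed in; nothing more can be done
None
```

The tin, bottle, vial and mortar block each stand upright in their own holders, the weight and ring mould were left alone, and the job was handed in after about 23 s of robot time; no verdict came back.

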